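# Clamp a turned part on its side in the end cradle

### The job

Take the standing wooden part with the narrow neck and lay it on its side in the cradle's two V saddles, foot towards the fixed end stop and neck towards the sliding pusher; lower it in gently, without dropping it or letting it topple. Then slide the pusher up until the part is held snugly between stop and pusher, with no gap at either end, and let go. Leave everything else on the bench where it is.

Things in the scene. Friction and masses are not known exactly. Their poses are not given: they have to be found in the camera images.
- blank: the turned wooden part with a narrow neck, standing upright at the start: a straight body 50 in diameter from its foot to 103 mm up, then a short shoulder to a neck 28 in diameter, 135 high in all, about 0.14 kg. Origin at the centre of its foot, z along its axis from foot to neck end. It is the only part with a neck
- blank_mid (a point): point on the part's axis, 55 mm from the foot
- blank_top (a point): centre of the part's neck end, on the axis 135 mm from the foot
- cradle: wooden end-clamping cradle fixed to the bench, 325 long, 80 wide. Origin on the bench surface below the face of its fixed end stop; x runs along the cradle from the stop towards the sliding pusher, z up. Stop plate: x -14 to 0, 80 wide, top 95 above the bench. The base plate is 15 thick
- seat (a point): point of the cradle on the seat axis, midway between its two V saddles: 55 from the stop face, 70 above the bench. The saddles (9 to 27 and 84 to 102 from the stop face, 52 wide, tops 57 above the bench, open between them down to the base plate) carry a 50 mm cylinder with its axis level through this point, along the cradle's x
- pusher (a joint): slide of the cradle's pusher block in m: 0 fully back, growing towards the stop, up to 0.10. It is stiff (about 3 N) and stays where it is left. The pusher's face is 0.215 m minus this value from the stop face
- pusher_face (a point): centre of the pusher's round rubber face (28 in diameter), 70 above the bench, facing the stop
- pusher_fin (a point): point to grip on the pusher's upright fin: 110 above the bench, 37 behind its face. The fin is 34 along the cradle, 22 across it, its top is 122 above the bench; below it the pusher block (50 long, 60 wide) is 83 high
- billet: plain straight wooden cylinder, diameter 50, height 115, standing; origin at the centre of its foot. Leave alone
- squat: squat turned wooden knob, 72 wide at most, height 70, standing; origin at the centre of its foot. Leave alone
- tin: upright closed tin, diameter 72, height 60; origin at the centre of its underside. Leave alone
- bowl: small wooden bowl, 110 across, 45 high; origin under its centre. Leave alone
- hammer: hammer lying on the bench, 240 long, x along its handle towards the head; origin about its middle. Leave alone
- brush: flat brush lying on the bench, 180 long, x along it; origin about its middle. Leave alone
- gouge: hand tool with wooden handle and steel blade lying on the bench, 220 long, x along it; origin about its middle. Leave alone
Not all that is in view belongs to the job. Leave any turquoise look-alike of the blank alone.

How it is judged:
By the outcome, as a careful person would: the job done as asked, in the order asked, and still so for the second after the job is handed in, with the robot touching nothing.
It also fails if it takes over 51 s, if anything falls off the work surface, if the arm or the gripper's body presses on something with over 40 N, if the wrist force passes 120 N, or if a joint passes its speed limit or range.

### The arm

A 6-joint arm with a two-finger parallel gripper is mounted at the origin on the work surface. World frame = base frame: x ahead of the robot, y to its left, z up, the work surface at z = 0. Lengths are in m, angles in degrees, forces in N, time in s.
With the tool pointing down it reaches from about 0.35 to 0.875 m from the base axis. Payload 4.2 kg.
Tool frame: the origin (TCP) lies midway between the tips of the shut fingers; the grasp point (between the pads) lies 19 mm behind it; z points along the fingers, y is the line along which they close (so a half turn about z gives the same grasp; the last joint's range is limited). The gripper opens to 87 mm and grips with 3 to 60 N. Pads are 19 mm wide; open, the fingers measure 117 mm over their backs; the gripper's body (75 mm by 190 mm) begins 51 mm behind the grasp point.
Start: joints at [88.786, 22.042, 0.453, 0, -68.411, -14.817], TCP at [0.173, 0.601, 0.223] pointing down, gripper open.
Joint ranges: [-179.83, 179.83], [-69.29, 118.12], [-61.27, 80.66], [-181.25, 117.63], [-171.15, -9.14], [-177.46, 177.46]. Speed limits (degrees/s): [159.86, 159.86, 180, 180, 180, 180].

### API

Orientations are given as a 3x3 rotation matrix whose columns are the frame's x, y, z axes.
In Python, from station import sense, capture, finish_job, silhouettes, landmark_of gives the robot as it stands.
- The arm moves only by the tool step_arm, never from a script. Its arguments are lists of equal length, an entry for each row: "linear": the shift along the tool's x, y, z in mm, a list of three; "delta_rot": the turn, a rotation vector about the tool's x, y, z in rad, a list of three; "grip": the finger opening in mm, from 0 to 87. A call has 1 to 10 rows; each row shifts and turns the commanded pose from where the row before left it, along the tool's axes as they then stand; what a row does not reach is not made up. A row lasts 1/8 s, in which the tool goes at most 62.5 mm and 10.7 degrees, less where a joint would pass 70% of its speed; a pose out of reach is approached as far as the arm can. A call with a gripper value outside its range is refused whole. The fingers move at their own pace and stop on an object; the grip force is fixed at half the most. Time passes only in rows, so rows that do not move let the fingers close. It gives the time, the measured TCP pose, the force, the opening and the grip force at its end, in the units of the state.
- sense(): the state, without advancing time (a new reading comes with each control period).
- capture(name): name is "scene" or "side" or "wrist"; returns a dict with "img" (384x512x3 uint8, red, green, blue), "fx", "fy", "cx", "cy" (pixels), "k1" (the pictures are not rectified: a ray, as slopes to the right and down, at radius r is drawn at 1 + k1 r^2 times it, then the intrinsics apply), "world_to_cam" (4x4, takes a point from world to camera coordinates); the wrist camera has in their place "mount" (4x4, takes a point from camera to tool coordinates, whose origin is the TCP and whose axes are the flange's). Camera axes: x right, y up, looking along -z (the intrinsics and any distortion apply to the point x, -y, -z); pixel columns grow to the right and rows downward; lengths in m; the calibration is good to about 2 mm. A picture is of the moment at which its call begins: read the wrist's pose just before it. There is no depth.
- finish_job(): hands the job in; it is judged then, once.
Trained networks look in the newest picture that a camera, given by its name, has taken for a name from the list of things; names that differ only in an ending like _2 or _b are one class to them, and where a whole thing is asked for, a point or a joint stands for the part that bears it (a point fixed in the world has none). Each returns a list of dicts, best first, with "score" (0 to 1); they miss things now and then, are a little off and sometimes report something else, mostly with a low value. They report only what shows in the picture. A call takes as long as a camera call. They do not tell look-alikes from the thing itself.
- silhouettes(camera, label): "mask" (384x512 bool, what is visible of it) and "point" ([column, row] in pixels, amid what is visible of it).
- landmark_of(camera, label): "point" ([column, row] in pixels: a listed point, or the origin of a listed thing).
The state is a dict: "time_s": time; "joints": joint angles; "joint_velocities": joint speeds; "effort": joint torques, N m; "tcp_pos": TCP position; "ee_rot": TCP orientation; "wrist_force": force on the tool from outside, world axes, zero at the start; "moment": the same for the moment, N m; "gripper_width": opening from 0.0 (shut) to 1.0 (fully open); "gripper_force": force on a finger pad.
Only numpy, scipy, OpenCV 4.12 (cv2) and the standard library are available. Lean on these libraries where they do the work, as an engineer would, in place of code of your own. Each camera call takes 0.05 s, during which the arm holds its last target. There are 200 camera calls.

## Working session

There is one attempt and no reset: what is moved stays moved. The work goes in short steps, Python scripts to look and compute and a tool call to move; the robot and the scene stay as the last step left them, time stands still between calls to the robot, and variables do not carry over. Pictures are saved under pics/ and viewed, at most 12 in all, crops included, and the job is handed in when it is done.

Besides the shell and the picture viewer there is one more tool, called by a JSON object that holds its "name" and its "arguments". step_arm: Moves the arm, as the interface text tells. Its arguments: {"type":"object","properties":{"linear":{"type":"array"},"delta_rot":{"type":"array"},"grip":{"type":"array"}},"required":["linear","delta_rot","grip"]}

```bash
mkdir -p pics; ls
cat > h.py <<'E'
import numpy as np, cv2
from station import *
def snap(n,save=None):
    s=sense(); c=capture(n)
    if n=="wrist":
        T=np.eye(4);T[:3,:3]=s["ee_rot"];T[:3,3]=s["tcp_pos"]
        c["c2w"]=T@np.array(c["mount"])
    else: c["c2w"]=np.linalg.inv(np.array(c["world_to_cam"]))
    if save: cv2.imwrite("pics/"+save,cv2.cvtColor(c["img"],cv2.COLOR_RGB2BGR))
    return c
def K(c): return np.array([[c["fx"],0,c["cx"]],[0,c["fy"],c["cy"]],[0,0,1.]])
def ray(c,p):
    q=cv2.undistortPoints(np.array([[p]],float),K(c),np.array([c["k1"],0,0,0.]))[0,0]
    d=c["c2w"][:3,:3]@np.array([q[0],-q[1],-1]); return c["c2w"][:3,3],d/np.linalg.norm(d)
def onz(c,p,z):
    o,d=ray(c,p); return o+d*(z-o[2])/d[2]
def tri(rs):
    A=np.zeros((3,3));b=np.zeros(3)
    for o,d in rs:
        P=np.eye(3)-np.outer(d,d);A+=P;b+=P@o
    x=np.linalg.solve(A,b); return x,[round(1e3*np.linalg.norm((np.eye(3)-np.outer(d,d))@(x-o)),1) for o,d in rs]
def proj(c,X):
    p=np.linalg.inv(c["c2w"])@np.append(X,1)
    x,y=p[0]/-p[2],-p[1]/-p[2]; f=1+c["k1"]*(x*x+y*y)
    return np.array([c["fx"]*x*f+c["cx"],c["fy"]*y*f+c["cy"]])
E
python3 - <<'E'
from h import *
np.set_printoptions(precision=3,suppress=True)
s=sense();print(s["time_s"],s["tcp_pos"],s["ee_rot"])
cs={n:snap(n) for n in ("scene","side","wrist")}
cv2.imwrite("pics/a.png",cv2.cvtColor(np.hstack([cv2.resize(cs[n]["img"],(400,300)) for n in("scene","side")]),cv2.COLOR_RGB2BGR))
cv2.imwrite("pics/w.png",cv2.cvtColor(cs["wrist"]["img"],cv2.COLOR_RGB2BGR))
print(cs["scene"]["c2w"],cs["side"]["c2w"])
for l in ["blank","blank_mid","blank_top","cradle","seat","pusher_face","pusher_fin","billet"]:
    for n in cs:
        for r in landmark_of(n,l)[:3]:
            p=np.round(r["point"],1); print(l,n,round(r["score"],2),p)
E
```

```text
pics
0.0 [0.172 0.6   0.221] [[ 0.961 -0.276 -0.001]
 [-0.276 -0.961 -0.002]
 [ 0.     0.002 -1.   ]]
[[ 0.518 -0.483  0.706  1.42 ]
 [ 0.855  0.311 -0.414 -0.532]
 [-0.02   0.818  0.574  0.828]
 [ 0.     0.     0.     1.   ]] [[ 0.811  0.394 -0.433  0.032]
 [-0.586  0.535 -0.609 -0.749]
 [-0.008  0.748  0.664  0.912]
 [ 0.     0.     0.     1.   ]]
blank scene 0.87 [202.4 224.6]
blank scene 0.77 [229.3 197.9]
blank scene 0.55 [201.3 206.3]
blank side 0.91 [254.6 241.1]
blank side 0.9 [215.6 222.3]
blank side 0.84 [223.  240.3]
blank_mid scene 0.82 [201.2 208.6]
blank_mid scene 0.79 [230.5 182.6]
blank_mid scene 0.74 [289.6 200.1]
blank_mid side 0.73 [256.9 227.4]
blank_mid side 0.71 [211.1 209.5]
blank_mid side 0.69 [222.3 231.1]
blank_top scene 0.95 [231.2 161.7]
blank_top scene 0.81 [196.8 190.7]
blank_top side 0.88 [218.3 210.8]
blank_top side 0.84 [210.9 192.5]
cradle scene 0.67 [339.3 202.4]
cradle side 0.74 [212.7 161.2]
seat scene 0.82 [327.4 189.2]
seat side 0.66 [223.1 152.2]
seat side 0.49 [243.5 170.8]
seat side 0.35 [251.1 240.5]
pusher_face scene 0.75 [290.7 202.8]
pusher_face side 0.97 [245.6 171.9]
pusher_face side 0.55 [298.8 240.4]
pusher_fin scene 0.67 [279.1 189.5]
pusher_fin side 0.91 [247.4 167.2]
billet scene 0.6 [150.6 253.4]
billet side 0.69 [298.  269.8]
```

Run:
```python
from h import *
for n in("scene","side"):
    c=snap(n); i=c["img"][110:310,80:400]
    cv2.imwrite(f"pics/{n}.png",cv2.cvtColor(cv2.resize(i,(800,500),interpolation=cv2.INTER_CUBIC),cv2.COLOR_RGB2BGR))
```

```text
(no output)
```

View pics/scene.png

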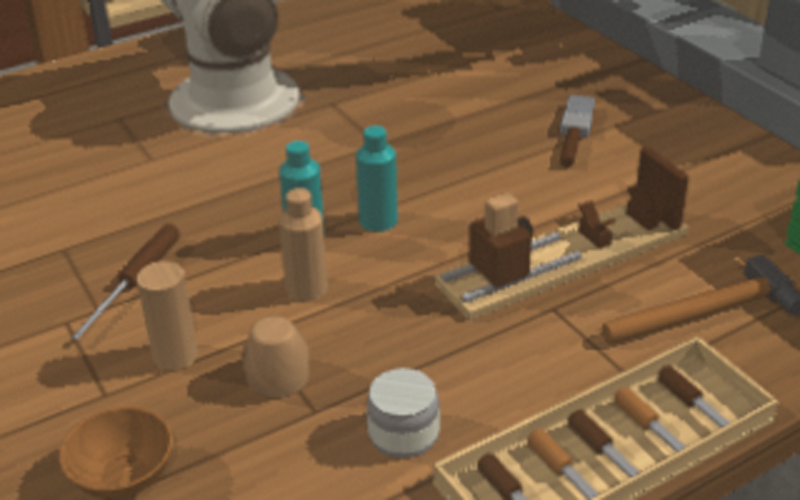

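View pics/side.png

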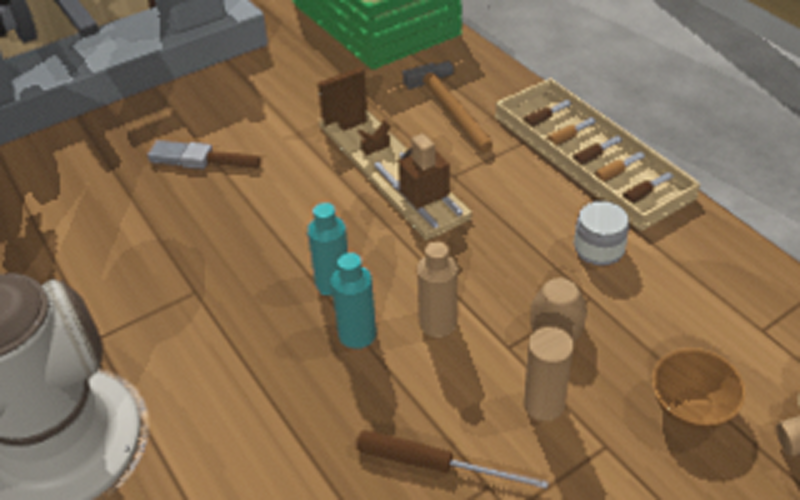

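The scene crop shows the wooden blank at about pixel (202,208) and the side crop at about (255,226), with two turquoise look-alikes beside it. The cradle's stop is at the far end, near scene (345,185), and the pusher sits at the near end.

Run:
```python
from h import *
np.set_printoptions(precision=4,suppress=True)
a=snap("scene");b=snap("side")
print("tcp px",proj(a,sense()["tcp_pos"]),proj(b,sense()["tcp_pos"]))
for n,p,q in [("blank",(202.4,224.6),(254.6,241.1)),("mid",(201.2,208.6),(256.9,227.4)),("fin",(279.1,189.5),(247.4,167.2)),("face",(290.7,202.8),(245.6,171.9)),("seat",(327.4,189.2),(223.1,152.2)),("cradle",(339.3,202.4),(212.7,161.2)),("billet",(150.6,253.4),(298,269.8))]:
    print(n,*tri([ray(a,p),ray(b,q)]))
for n,l in (("scene",a),("side",b)):
  for r in silhouettes(n,"blank")[:4]: print(n,r["score"],r["point"],r["mask"].sum())
i=np.hstack([cv2.resize(x["img"],(400,300)) for x in(a,b)]);cv2.imwrite("pics/full.png",cv2.cvtColor(i,cv2.COLOR_RGB2BGR))
```

```text
tcp px [327.6704  76.772 ] [ 79.9199 117.5954]
blank [ 0.4691 -0.1165 -0.004 ] [np.float64(4.0), np.float64(4.0)]
mid [ 0.4765 -0.1193  0.0611] [np.float64(4.7), np.float64(4.7)]
fin [0.5839 0.0814 0.1187] [np.float64(0.9), np.float64(0.9)]
face [0.5979 0.1149 0.0679] [np.float64(0.3), np.float64(0.3)]
seat [0.5947 0.261  0.0661] [np.float64(5.6), np.float64(5.6)]
cradle [ 0.5824  0.3331 -0.0187] [np.float64(6.8), np.float64(6.8)]
billet [ 0.5066 -0.2936 -0.    ] [np.float64(0.9), np.float64(0.9)]
scene 0.96 [199.9, 209.1] 619
scene 0.75 [228.6, 180.2] 591
scene 0.58 [200.2, 181.8] 309
side 0.95 [220.7, 231.7] 504
side 0.76 [211.6, 207.9] 400
side 0.61 [256.1, 227.2] 545
```

View pics/full.png

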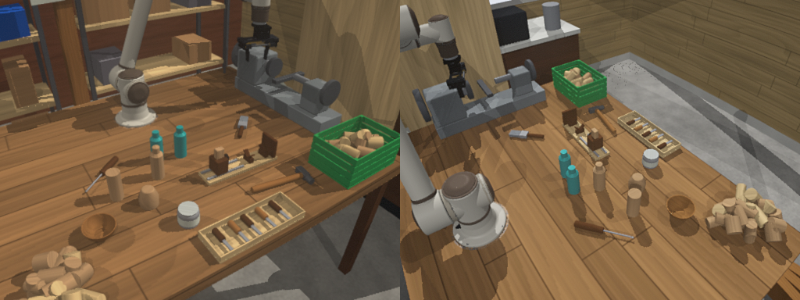

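View pics/w.png

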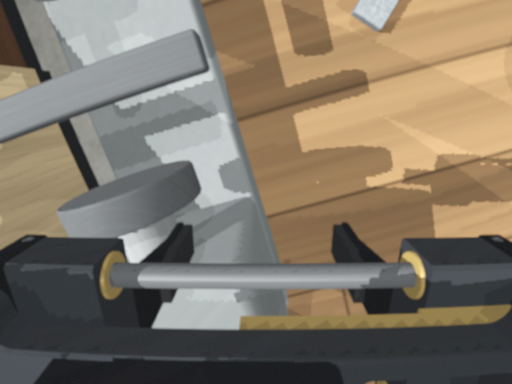

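The full views show the arm hanging over a lathe at back left, with the blank between the turquoise pair and the squat knob. The wrist view shows only the lathe and bare bench, so I'll lift clear first and then look down at the cradle.

{"name": "step_arm", "arguments": {"linear": [[0, 0, -40], [0, 0, -60], [0, 0, -60], [0, 0, -60]], "delta_rot": [[0, 0, 0], [0, 0, 0], [0, 0, 0], [0, 0, 0]], "grip": [87, 87, 87, 87]}}

```text
time_s: 2.15
tcp_pos: [0.1726, 0.6002, 0.4448]
ee_rot: [[0.961, -0.276, 0.0], [-0.276, -0.961, 0.001], [-0.0, -0.001, -1.0]]
wrist_force: [0.3, 2.2, -0.1]
gripper_width: 1.004
gripper_force: 0.0
```

{"name": "step_arm", "arguments": {"linear": [[44, 29, 0], [44, 29, 0], [44, 29, 0], [44, 29, 0], [44, 29, 0], [44, 29, 0], [44, 29, 0], [44, 29, 0], [44, 29, 0], [44, 29, 0]], "delta_rot": [[0, 0, 0], [0, 0, 0], [0, 0, 0], [0, 0, 0], [0, 0, 0], [0, 0, 0], [0, 0, 0], [0, 0, 0], [0, 0, 0], [0, 0, 0]], "grip": [87, 87, 87, 87, 87, 87, 87, 87, 87, 87]}}

```text
time_s: 3.4
tcp_pos: [0.5162, 0.199, 0.4428]
ee_rot: [[0.961, -0.276, 0.0], [-0.276, -0.961, 0.0], [0.0, -0.0, -1.0]]
wrist_force: [0.6, 1.0, -0.2]
gripper_width: 0.997
gripper_force: 0.0
```

Run:
```python
from h import *
np.set_printoptions(precision=4,suppress=True)
s=sense();print(s["time_s"],s["tcp_pos"],s["joints"],s["joint_velocities"])
W=snap("wrist","w2.png");
for l in ["cradle","seat","pusher_face","pusher_fin","blank","blank_mid","blank_top"]:
    for r in landmark_of("wrist",l)[:2]: print(l,round(r["score"],2),np.round(r["point"],1),onz(W,r["point"],{"cradle":0,"seat":.07,"pusher_face":.07,"pusher_fin":.11,"blank":0,"blank_mid":.055,"blank_top":.135}[l]))
a=snap("scene");b=snap("side")
for l in ["squat","tin","hammer","blank"]:
    for c,n in((a,"scene"),(b,"side")):
        for r in landmark_of(n,l)[:3]: print(l,n,round(r["score"],2),onz(c,r["point"],0))
```

```text
3.4 [0.5162 0.199  0.4428] [ 37.8666  11.132   15.8075  -0.0006 -94.6414  36.109 ] [-46.2132  13.81    16.6595  -0.0237  -3.0884  45.8746]
cradle 0.62 [200.3 119.6] [0.5961 0.3097 0.    ]
seat 0.65 [220.4 113.6] [0.5957 0.2557 0.07  ]
pusher_face 0.91 [296.7  93. ] [0.5923 0.1142 0.07  ]
pusher_face 0.69 [199.1 117.8] [0.5996 0.2953 0.07  ]
blank 0.94 [394.8 173.1] [ 0.3723 -0.0614  0.    ]
blank 0.84 [353.1 175.3] [0.3927 0.0289 0.    ]
blank_mid 0.86 [424.1 121.2] [ 0.4784 -0.1106  0.055 ]
blank_mid 0.78 [364.3 182. ] [0.3912 0.0231 0.055 ]
blank_top 0.77 [428.7 183.7] [ 0.3865 -0.0639  0.135 ]
blank_top 0.68 [380.8 191.1] [0.3967 0.0204 0.135 ]
squat scene 0.8 [ 0.5946 -0.2066 -0.    ]
squat scene 0.32 [ 0.3715 -0.309   0.    ]
squat side 0.9 [ 0.5845 -0.2145 -0.    ]
tin scene 0.95 [ 0.7371 -0.129   0.    ]
tin scene 0.46 [0.7523 0.2544 0.    ]
tin side 0.57 [ 0.7262 -0.1549 -0.    ]
hammer scene 0.89 [ 0.7609  0.2577 -0.    ]
hammer side 0.54 [0.7527 0.2334 0.    ]
blank scene 0.8 [ 0.3896 -0.0793  0.    ]
blank scene 0.75 [0.3951 0.0205 0.    ]
blank scene 0.58 [ 0.4641 -0.1194  0.    ]
blank side 0.89 [0.4036 0.0187 0.    ]
blank side 0.6 [ 0.3729 -0.0661  0.    ]
blank side 0.55 [ 0.4688 -0.1142  0.    ]
```

View pics/w2.png

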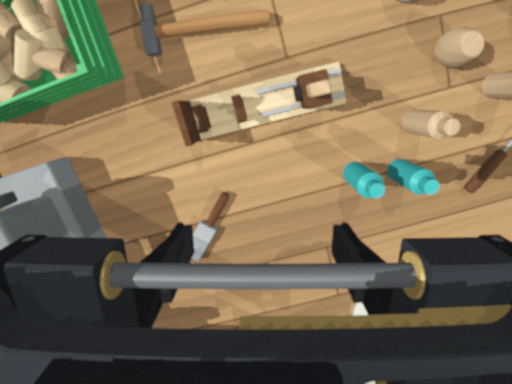

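The wrist view shows the cradle stop at about (185,120), the pusher fin at (318,88) and the blank at (430,123). The turquoise pair is at (365,180) and (413,176). I'll grip the blank with a tilted tool from its free (+x,+y) side, so that one turn about the closing axis brings it level.

```bash
cat >> h.py <<'E'
from scipy.spatial.transform import Rotation as Ro
def pose(az,p):  # az: direction (deg) from which gripper comes, p pitch below horizontal; x-axis upward
    a=np.radians(az);p=np.radians(p)
    z=np.array([-np.cos(a)*np.cos(p),-np.sin(a)*np.cos(p),-np.sin(p)]);y=np.array([-np.sin(a),np.cos(a),0])
    return np.column_stack([np.cross(y,z),y,z])
def plan(P,R,n,P0=None,R0=None):
    s=sense();P0=np.array(s["tcp_pos"]) if P0 is None else P0;R0=np.array(s["ee_rot"]) if R0 is None else R0
    w=Ro.from_matrix(R0.T@R).as_rotvec()
    print("rot deg",np.degrees(np.linalg.norm(w)),"row rot",np.round(w/n,4),"dist",np.linalg.norm(P-P0))
    Rr=R0.copy();d=(P-P0)/n;L=[]
    for i in range(n):
        L.append([round(v,1) for v in (Rr.T@d*1e3)]); Rr=Rr@Ro.from_rotvec(w/n).as_matrix()
    print(L)
def tool(d): print("tool mm",np.round(np.array(sense()["ee_rot"]).T@np.array(d)*1e3,1))
E
python3 - <<'E'
from h import *
R=pose(50,35); g=np.array([.470,-.116,.057]); P=g+(.019-.20)*R[:,2]+np.array([0,0,.12])
print(P,R); plan(P,R,10); plan(P,R,12)
E
```

```text
[ 0.56530388 -0.00242126  0.28081733] [[-0.36868783 -0.76604444 -0.52654078]
 [-0.43938504  0.64278761 -0.62750687]
 [ 0.81915204  0.         -0.57357644]]
rot deg 122.20358143359262 row rot [-0.0943  0.0613  0.1812] dist 0.26428646142423945
[[np.float64(10.4), np.float64(18.1), np.float64(16.2)], [np.float64(12.3), np.float64(14.4), np.float64(18.4)], [np.float64(13.4), np.float64(10.3), np.float64(20.4)], [np.float64(13.5), np.float64(5.8), np.float64(22.0)], [np.float64(12.8), np.float64(1.3), np.float64(23.1)], [np.float64(11.2), np.float64(-3.1), np.float64(23.8)], [np.float64(8.8), np.float64(-7.2), np.float64(23.9)], [np.float64(5.7), np.float64(-10.7), np.float64(23.5)], [np.float64(2.0), np.float64(-13.6), np.float64(22.6)], [np.float64(-2.0), np.float64(-15.7), np.float64(21.2)]]
rot deg 122.20358143359262 row rot [-0.0786  0.0511  0.151 ] dist 0.26428646142423945
[[np.float64(8.7), np.float64(15.1), np.float64(13.5)], [np.float64(10.0), np.float64(12.6), np.float64(15.0)], [np.float64(10.9), np.float64(9.7), np.float64(16.5)], [np.float64(11.3), np.float64(6.7), np.float64(17.7)], [np.float64(11.1), np.float64(3.6), np.float64(18.7)], [np.float64(10.5), np.float64(0.4), np.float64(19.4)], [np.float64(9.3), np.float64(-2.6), np.float64(19.8)], [np.float64(7.7), np.float64(-5.4), np.float64(19.9)], [np.float64(5.6), np.float64(-8.0), np.float64(19.7)], [np.float64(3.3), np.float64(-10.2), np.float64(19.2)], [np.float64(0.6), np.float64(-12.0), np.float64(18.5)], [np.float64(-2.2), np.float64(-13.3), np.float64(17.4)]]
```

{"name": "step_arm", "arguments": {"linear": [[7, 12, 11], [8, 10, 12], [9, 8, 13], [9, 6, 14], [9, 4, 15], [9, 2, 15], [8, -1, 16], [7, -3, 16]], "delta_rot": [[-0.063, 0.041, 0.121], [-0.063, 0.041, 0.121], [-0.063, 0.041, 0.121], [-0.063, 0.041, 0.121], [-0.063, 0.041, 0.121], [-0.063, 0.041, 0.121], [-0.063, 0.041, 0.121], [-0.063, 0.041, 0.121]], "grip": [87, 87, 87, 87, 87, 87, 87, 87]}}

```text
time_s: 5.3
tcp_pos: [0.5478, 0.0962, 0.3515]
ee_rot: [[0.315, -0.943, -0.11], [-0.817, -0.211, -0.536], [0.482, 0.259, -0.837]]
wrist_force: [0.0, 0.6, -0.0]
gripper_width: 0.999
gripper_force: 0.0
```

Run:
```python
from h import *
s=sense();print(s["time_s"],np.round(s["joints"],1))
R=pose(50,35); g=np.array([.470,-.116,.057]); P=g+(.019-.20)*R[:,2]+np.array([0,0,.12])
plan(P,R,8)
```

```text
5.3 [ 37.7  20.9   2.2  21.1 -97.2 -23.2]
rot deg 56.65765798769846 row rot [-0.0548  0.0355  0.105 ] dist 0.1225717099294281
[[np.float64(6.5), np.float64(-1.7), np.float64(13.8)], [np.float64(5.8), np.float64(-3.1), np.float64(13.8)], [np.float64(4.9), np.float64(-4.5), np.float64(13.8)], [np.float64(3.8), np.float64(-5.7), np.float64(13.7)], [np.float64(2.7), np.float64(-6.8), np.float64(13.5)], [np.float64(1.5), np.float64(-7.7), np.float64(13.2)], [np.float64(0.2), np.float64(-8.5), np.float64(12.7)], [np.float64(-1.2), np.float64(-9.1), np.float64(12.2)]]
```

{"name": "step_arm", "arguments": {"linear": [[6, -2, 14], [6, -3, 14], [5, -4, 14], [4, -6, 14], [3, -7, 13], [2, -8, 13], [0, -8, 13], [-1, -9, 12], [0, 0, 0]], "delta_rot": [[-0.055, 0.0355, 0.105], [-0.055, 0.0355, 0.105], [-0.055, 0.0355, 0.105], [-0.055, 0.0355, 0.105], [-0.055, 0.0355, 0.105], [-0.055, 0.0355, 0.105], [-0.055, 0.0355, 0.105], [-0.055, 0.0355, 0.105], [0, 0, 0]], "grip": [87, 87, 87, 87, 87, 87, 87, 87, 87]}}

```text
time_s: 6.42
tcp_pos: [0.5653, -0.0035, 0.2794]
ee_rot: [[-0.364, -0.766, -0.529], [-0.441, 0.642, -0.627], [0.821, 0.006, -0.572]]
wrist_force: [-0.1, -0.4, 0.1]
gripper_width: 1.004
gripper_force: 0.0
```

Run:
```python
from h import *
np.set_printoptions(precision=4,suppress=True)
s=sense();print(s["time_s"],np.round(s["joints"],1),s["tcp_pos"])
W=snap("wrist","w3.png")
m0=None
for l,z in (("blank",0),("blank_mid",.055),("blank_top",.135)):
    for r in landmark_of("wrist",l)[:3]: print(l,round(r["score"],2),np.round(r["point"],1),onz(W,r["point"],z))
for z in (0,.055,.135): print(proj(W,[.470,-.116,z]))
for r in silhouettes("wrist","blank")[:3]:
    m=r["mask"];print(r["score"],r["point"],m.sum())
a=snap("scene")
for r in silhouettes("scene","blank")[:3]: print(r["score"],r["point"],onz(a,r["point"],.06))
b=snap("side")
for r in silhouettes("side","blank")[:3]: print(r["score"],r["point"],onz(b,r["point"],.06))
```

```text
6.425 [  26.    37.1    7.8   21.  -112.   -67.3] [ 0.5653 -0.0035  0.2794]
blank 0.79 [261.2 244. ] [ 0.4756 -0.1098  0.    ]
blank 0.7 [318.2 235.3] [ 0.3891 -0.0593  0.    ]
blank_mid 0.95 [323.3 208.9] [ 0.3765 -0.0721  0.055 ]
blank_mid 0.6 [258.2 226.1] [ 0.4778 -0.1147  0.055 ]
blank_mid 0.41 [101.  189.7] [ 0.641  -0.3427  0.055 ]
blank_top 0.84 [331.  174.7] [ 0.3761 -0.0765  0.135 ]
blank_top 0.79 [257.3 192.5] [ 0.4758 -0.1183  0.135 ]
blank_top 0.69 [382.5 237.5] [0.4031 0.0306 0.135 ]
[261.3917 239.6072]
[261.5114 222.7672]
[261.7352 191.3545]
0.98 [379.9, 240.2] 794
0.62 [322.8, 210.8] 1901
0.58 [259.7, 222.4] 1923
0.98 [227.2, 180.9] [0.3849 0.023  0.06  ]
0.59 [202.4, 207.5] [ 0.4687 -0.1081  0.06  ]
0.94 [220.8, 231.6] [ 0.3754 -0.0724  0.06  ]
0.68 [252.8, 226.2] [ 0.4687 -0.1126  0.06  ]
0.6 [210.1, 207.0] [0.4037 0.0411 0.06  ]
```

View pics/w3.png

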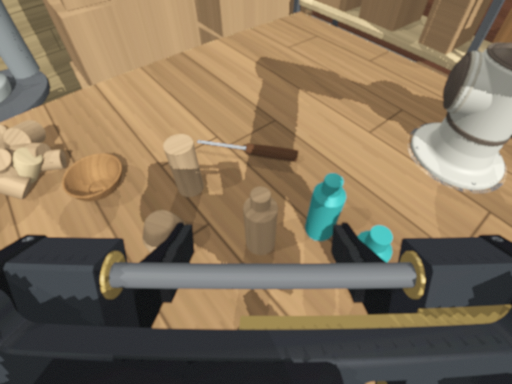

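The wrist view shows the blank centred between the fingers at (260,220), with the turquoise pair clear to the right. Its column fits the estimate to about 1.5 mm.

Run:
```python
from h import *
R=np.array(sense()["ee_rot"]); P=np.array(sense()["tcp_pos"]); g=np.array([.472,-.115,.057])
S=g+(.019-.10)*R[:,2]; tool(S-P-np.array([0,0,-.08]));tool([0,0,-.08]); tool(S-P)
```

```text
tool mm [-34.5  -1.3 121.9]
tool mm [-65.5  -0.2  46. ]
tool mm [-100.    -1.5  167.9]
```

{"name": "step_arm", "arguments": {"linear": [[-22, 0, 15], [-22, 0, 15], [-22, 0, 16], [-12, -1, 40], [-12, 0, 41], [-10, 0, 41], [0, 0, 0], [0, 0, 0]], "delta_rot": [[0, 0, 0], [0, 0, 0], [0, 0, 0], [0, 0, 0], [0, 0, 0], [0, 0, 0], [0, 0, 0], [0, 0, 0]], "grip": [87, 87, 87, 87, 87, 87, 87, 87]}}

```text
time_s: 7.88
tcp_pos: [0.5151, -0.0639, 0.1037]
ee_rot: [[-0.367, -0.768, -0.525], [-0.443, 0.64, -0.628], [0.818, 0.002, -0.575]]
wrist_force: [0.9, -0.1, 1.2]
gripper_width: 0.999
gripper_force: 0.0
```

Run:
```python
from h import *
np.set_printoptions(precision=4,suppress=True)
s=sense();print(s["time_s"],s["tcp_pos"]);print(np.array(s["ee_rot"]))
W=snap("wrist","w4.png")
for l,z in (("blank_mid",.055),("blank_top",.135)):
    for r in landmark_of("wrist",l)[:3]: print(l,round(r["score"],2),np.round(r["point"],1),onz(W,r["point"],z))
for z in (.055,.135): print(proj(W,[.472,-.115,z]))
for r in silhouettes("wrist","blank")[:3]: 
    print(r["score"],r["point"],r["mask"].sum())
    ys,xs=np.nonzero(r["mask"]); print(ys.min(),ys.max(),[(int(y),int(xs[ys==y].min()),int(xs[ys==y].max())) for y in range(ys.min()+3,ys.max(),15)])
tool(np.array([.472,-.115,.057])+.019*np.array(s["ee_rot"])[:,2]-s["tcp_pos"])
```

```text
7.875 [ 0.5151 -0.0639  0.1037]
[[-0.3671 -0.7681 -0.5246]
 [-0.4426  0.6403 -0.6278]
 [ 0.8181  0.0017 -0.575 ]]
blank_mid 0.81 [366.5 174.4] [ 0.3771 -0.0713  0.055 ]
blank_mid 0.74 [ 27.1 154.1] [ 0.6287 -0.3184  0.055 ]
blank_mid 0.61 [259.2 199.3] [ 0.4755 -0.1146  0.055 ]
blank_top 0.9 [260.7 128.1] [ 0.4732 -0.1149  0.135 ]
blank_top 0.57 [394.2 103.9] [ 0.3775 -0.073   0.135 ]
[261.8956 197.0117]
[262.0075 127.2877]
0.85 [479.4, 217.1] 2909
187 240 [(190, 492, 511), (205, 452, 511), (220, 438, 511), (235, 425, 511)]
0.8 [372.1, 167.4] 6364
99 226 [(102, 381, 404), (117, 374, 413), (132, 356, 407), (147, 350, 412), (162, 346, 407), (177, 341, 398), (192, 336, 389), (207, 331, 381), (222, 347, 371)]
0.74 [259.5, 185.0] 6532
117 250 [(120, 248, 270), (135, 241, 280), (150, 235, 286), (165, 229, 292), (180, 231, 290), (195, 233, 288), (210, 234, 287), (225, 237, 285), (240, 241, 280)]
tool mm [  0.3   0.3 100.6]
```

View pics/w4.png

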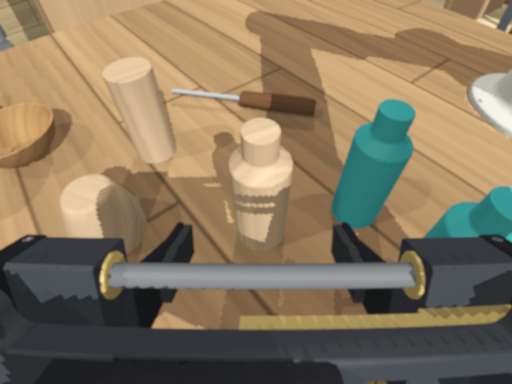

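The wrist view shows the blank at (260,185), centred between the fingers, with the turquoise part clear at (370,165). I'll advance 98 mm and close.

{"name": "step_arm", "arguments": {"linear": [[0, -1, 20], [0, 0, 20], [0, 0, 20], [0, 0, 20], [0, 0, 18], [0, 0, 0], [0, 0, 0], [0, 0, 0], [0, 0, 0], [0, 0, 0]], "delta_rot": [[0, 0, 0], [0, 0, 0], [0, 0, 0], [0, 0, 0], [0, 0, 0], [0, 0, 0], [0, 0, 0], [0, 0, 0], [0, 0, 0], [0, 0, 0]], "grip": [87, 87, 87, 87, 87, 87, 70, 55, 40, 40]}}

```text
time_s: 9.32
tcp_pos: [0.4633, -0.1263, 0.0468]
ee_rot: [[-0.366, -0.768, -0.526], [-0.442, 0.641, -0.628], [0.819, 0.003, -0.574]]
wrist_force: [-0.2, -0.6, 0.2]
gripper_width: 0.633
gripper_force: 0.0
```

{"name": "step_arm", "arguments": {"linear": [[0, 0, 0], [0, 0, 0], [0, 0, 0], [0, 0, 0]], "delta_rot": [[0, 0, 0], [0, 0, 0], [0, 0, 0], [0, 0, 0]], "grip": [40, 40, 40, 40]}}

```text
time_s: 9.82
tcp_pos: [0.4633, -0.1265, 0.0469]
ee_rot: [[-0.366, -0.768, -0.526], [-0.442, 0.641, -0.628], [0.819, 0.003, -0.574]]
wrist_force: [1.6, -0.4, 1.4]
gripper_width: 0.566
gripper_force: 30.0
```

{"name": "step_arm", "arguments": {"linear": [[10, 0, -7], [20, 0, -14], [31, 0, -21], [31, 0, -22], [31, 0, -22]], "delta_rot": [[0, 0, 0], [0, 0, 0], [0, 0, 0], [0, 0, 0], [0, 0, 0]], "grip": [40, 40, 40, 40, 40]}}

```text
time_s: 10.45
tcp_pos: [0.4628, -0.1268, 0.1982]
ee_rot: [[-0.366, -0.767, -0.527], [-0.443, 0.642, -0.627], [0.819, 0.004, -0.574]]
wrist_force: [-0.1, 0.3, -1.8]
gripper_width: 0.567
gripper_force: 30.0
```

```bash
cat > fit.py <<'E'
from h import *
from scipy.optimize import least_squares
np.set_printoptions(precision=4,suppress=True)
M={"cradle":(0,0,0),"seat":(.055,0,.07),"pusher_face":(.215,0,.07),"pusher_fin":(.252,0,.11)}
def X(q,l):
    m=np.array(M[l]);
    if "push" in l: m=m-[q[3],0,0]
    c,s=np.cos(q[2]),np.sin(q[2]); return np.array([q[0]+c*m[0]-s*m[1],q[1]+s*m[0]+c*m[1],m[2]])
q0=[.596,.314,-np.pi/2,.014]
def obs(views):
    O=[]
    for n,c in views:
        for l in M:
            for r in landmark_of(n,l):
                if np.linalg.norm(np.array(r["point"])-proj(c,X(q0,l)))<15: O.append((n,c,l,r["point"],r["score"]));break
    return O
def fit(O):
    f=lambda q:np.concatenate([(proj(c,X(q,l))-p)*[1,1] for n,c,l,p,s in O])
    r=least_squares(f,q0,loss="soft_l1",f_scale=1.5,x_scale=[.01,.01,.02,.01]); 
    for o,e in zip(O,f(r.x).reshape(-1,2)): print(o[0],o[2],np.round(o[3],1),round(o[4],2),e.round(1))
    print(r.x,np.degrees(r.x[2])); return r.x
E
python3 - <<'E'
from fit import *
s=sense();print(s["time_s"],s["tcp_pos"],s["wrist_force"],s["joints"])
a=snap("scene");b=snap("side"); q=fit(obs([("scene",a),("side",b)]))
i=np.hstack([cv2.resize(x[110:260,u:u+200],(400,300),interpolation=cv2.INTER_CUBIC) for x,u in((a["img"],180),(b["img"],160))]);cv2.imwrite("pics/l.png",cv2.cvtColor(i,cv2.COLOR_RGB2BGR))
E
```

```text
10.45 [ 0.4628 -0.1268  0.1982] [-0.1131  0.3374 -1.8285] [ 19.3399  30.1537 -18.8767  24.6373 -91.6165 -70.2299]
scene cradle [338.7 199.8] 0.79 [ 0.  -0.8]
scene seat [327.8 185.8] 0.76 [-0.6  0.1]
scene pusher_face [290.8 196.8] 0.56 [-2.5  3.2]
scene pusher_fin [276.7 191. ] 0.7 [1.4 1.5]
side cradle [214.9 161.3] 0.71 [ 2.3 -0.9]
side seat [223.5 153.5] 0.82 [-0.8 -0.3]
side pusher_face [245.7 172.7] 0.49 [-3.3 -0.1]
side pusher_fin [248.  169.7] 0.58 [-0.3 -0.4]
[ 0.5915  0.3152 -1.6045  0.0155] -91.92944407344177
```

View pics/l.png

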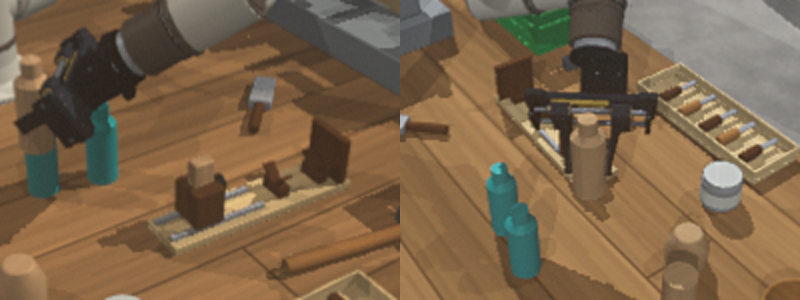

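The crops show the blank held upright and clear of the turquoise pair, at scene-crop (30,100), with the cradle fully visible. I'll refine the cradle fit with the earlier wrist landmarks and plan the turn.

```bash
cat >> h.py <<'E'
def final(Rp,yaw):
    B=lambda a,y:np.column_stack([a,y,np.cross(a,y)])
    Z=np.array([0,0,1.]); yp=Rp[:,1].copy(); yp[2]=0; yp/=np.linalg.norm(yp)
    c=np.array([np.cos(yaw),np.sin(yaw),0]); return B(c,np.cross(c,Z))@B(Z,yp).T@Rp
E
python3 - <<'E'
from fit import *
a=snap("scene");b=snap("side");O=obs([("scene",a),("side",b)])
w=snap("wrist");T=np.eye(4);T[:3,:3]=[[.961,-.276,0],[-.276,-.961,0],[0,0,-1]];T[:3,3]=[.5162,.199,.4428];w["c2w"]=T@np.array(w["mount"])
for l,p in(("cradle",(200.3,119.6)),("seat",(220.4,113.6)),("pusher_face",(296.7,93)),("pusher_fin",(318,88))): O.append(("w2",w,l,np.array(p),.8))
q=fit(O)
Rp=np.array(sense()["ee_rot"]);Rf=final(Rp,q[2]);print(Rf)
seat=X(q,"seat"); c=np.array([np.cos(q[2]),np.sin(q[2]),0])
# grasp point along axis 58 from foot, foot 6 from stop -> x=.064
G=X(q,"cradle")+c*.064+[0,0,.07]
H=G+.019*Rf[:,2]+[0,0,.13]; print("H",H)
np.save("q.npy",q);np.save("Rf.npy",Rf)
plan(np.array([.50,0,.30]),Rp,3); plan(H,Rf,12,P0=np.array([.50,0,.30]),R0=Rp)
E
```

```text
scene cradle [338.9 199.4] 0.64 [-0.7  0.6]
scene seat [326.4 186.3] 0.72 [0.4 0.7]
scene pusher_face [291.3 201.5] 0.79 [-2.  -0.5]
scene pusher_fin [277.5 193.2] 0.86 [1.7 0.4]
side cradle [214.7 161.6] 0.9 [ 3.8 -0.9]
side seat [224.  151.8] 0.7 [0.2 1.7]
side pusher_face [244.9 173.3] 0.49 [-1.1 -1.2]
w2 cradle [200.3 119.6] 0.8 [-0.6  0.3]
w2 seat [220.4 113.6] 0.8 [-0.   0.7]
w2 pusher_face [296.7  93. ] 0.8 [-1.1  0.7]
w2 pusher_fin [318  88] 0.8 [ 2.2 -0.8]
[ 0.5947  0.3102 -1.5915  0.0202] -91.18652313286499
[[-0.0144 -0.9998  0.0101]
 [-0.8189  0.0176  0.5737]
 [-0.5738 -0.     -0.819 ]]
H [0.5936 0.2571 0.1844]
rot deg 0.0 row rot [0. 0. 0.] dist 0.16757362526037986
[[np.float64(5.0), np.float64(17.9), np.float64(-52.7)], [np.float64(5.0), np.float64(17.9), np.float64(-52.7)], [np.float64(5.0), np.float64(17.9), np.float64(-52.7)]]
rot deg 96.29998266936943 row rot [ 0.0111 -0.1253 -0.0616] dist 0.29700420800316013
[[np.float64(-20.2), np.float64(7.7), np.float64(-12.0)], [np.float64(-22.0), np.float64(6.3), np.float64(-9.5)], [np.float64(-23.3), np.float64(4.8), np.float64(-6.7)], [np.float64(-24.2), np.float64(3.3), np.float64(-3.7)], [np.float64(-24.7), np.float64(1.8), np.float64(-0.7)], [np.float64(-24.6), np.float64(0.2), np.float64(2.4)], [np.float64(-24.1), np.float64(-1.2), np.float64(5.5)], [np.float64(-23.1), np.float64(-2.6), np.float64(8.4)], [np.float64(-21.7), np.float64(-3.9), np.float64(11.3)], [np.float64(-19.8), np.float64(-5.0), np.float64(14.0)], [np.float64(-17.6), np.float64(-6.0), np.float64(16.4)], [np.float64(-15.0), np.float64(-6.8), np.float64(18.5)]]
```

{"name": "step_arm", "arguments": {"linear": [[3, 10, -28], [5, 18, -53], [5, 18, -53], [2, 8, -24], [0, 0, 0]], "delta_rot": [[0, 0, 0], [0, 0, 0], [0, 0, 0], [0, 0, 0], [0, 0, 0]], "grip": [40, 40, 40, 40, 40]}}

```text
time_s: 12.12
tcp_pos: [0.5004, 0.0016, 0.3005]
ee_rot: [[-0.367, -0.769, -0.524], [-0.444, 0.64, -0.628], [0.817, 0.002, -0.576]]
wrist_force: [-0.1, -0.1, -1.2]
gripper_width: 0.566
gripper_force: 30.0
```

{"name": "step_arm", "arguments": {"linear": [[-20, 8, -12], [-22, 6, -10], [-23, 5, -7], [-24, 3, -4], [-25, 2, -1], [-25, 0, 2]], "delta_rot": [[0.011, -0.125, -0.0616], [0.011, -0.125, -0.0616], [0.011, -0.125, -0.0616], [0.011, -0.125, -0.0616], [0.011, -0.125, -0.0616], [0.011, -0.125, -0.0616]], "grip": [40, 40, 40, 40, 40, 40]}}

```text
time_s: 12.88
tcp_pos: [0.5464, 0.1292, 0.2428]
ee_rot: [[-0.32, -0.927, -0.194], [-0.932, 0.345, -0.112], [0.171, 0.145, -0.975]]
wrist_force: [-0.3, 0.5, -1.6]
gripper_width: 0.564
gripper_force: 30.0
```

Run:
```python
from fit import *
q=np.load("q.npy");Rf=np.load("Rf.npy");s=sense();print(s["time_s"],s["tcp_pos"],s["joints"],s["gripper_width"])
plan(np.array([.5936,.2571,.1844]),Rf,6)
```

```text
12.875 [0.5464 0.1292 0.2428] [ 29.8482  21.8446   1.9568   0.0173 -83.0564 -49.5033] 0.5639129011756318
rot deg 48.10494420446931 row rot [ 0.0115 -0.1251 -0.0616] dist 0.14833747493938543
[[np.float64(-24.0), np.float64(-1.4), np.float64(5.6)], [np.float64(-23.0), np.float64(-2.7), np.float64(8.6)], [np.float64(-21.6), np.float64(-4.0), np.float64(11.4)], [np.float64(-19.7), np.float64(-5.1), np.float64(14.0)], [np.float64(-17.4), np.float64(-6.1), np.float64(16.4)], [np.float64(-14.9), np.float64(-6.9), np.float64(18.5)]]
```

{"name": "step_arm", "arguments": {"linear": [[-24, -1, 5], [-23, -3, 8], [-22, -4, 11], [-20, -5, 14], [-18, -6, 16], [-15, -7, 18], [0, 0, 0], [0, 0, 0], [0, 0, 0]], "delta_rot": [[0.011, -0.125, -0.0616], [0.011, -0.125, -0.0616], [0.011, -0.125, -0.0616], [0.011, -0.125, -0.0616], [0.011, -0.125, -0.0616], [0.011, -0.125, -0.0616], [0, 0, 0], [0, 0, 0], [0, 0, 0]], "grip": [40, 40, 40, 40, 40, 40, 40, 40, 40]}}

```text
time_s: 14.0
tcp_pos: [0.5944, 0.2582, 0.1885]
ee_rot: [[-0.015, -1.0, 0.008], [-0.821, 0.017, 0.57], [-0.57, 0.002, -0.821]]
wrist_force: [-0.4, -0.1, -0.7]
gripper_width: 0.565
gripper_force: 30.0
```

Run:
```python
from fit import *
q=np.load("q.npy");Rf=np.load("Rf.npy");s=sense();print(s["time_s"],s["tcp_pos"],s["joints"]);print(np.array(s["ee_rot"]))
a=snap("scene");b=snap("side");W=snap("wrist")
O=obs([("scene",a),("side",b),("wrist",W)])
fit(O)
L={}
for n,c in(("scene",a),("side",b),("wrist",W)):
    for l in("blank","blank_mid","blank_top"):
        for r in landmark_of(n,l):
            G=np.array(s["tcp_pos"])-.019*np.array(s["ee_rot"])[:,2]
            ax=np.array([np.cos(q[2]),np.sin(q[2]),0]);X0=G+ax*{"blank":-.058,"blank_mid":-.003,"blank_top":.077}[l]
            if np.linalg.norm(proj(c,X0)-r["point"])<20: L.setdefault(l,[]).append(ray(c,r["point"]));print(n,l,r["score"],np.round(np.array(r["point"])-proj(c,X0),1));break
for l in L:
    if len(L[l])>1: print(l,*tri(L[l]))
cv2.imwrite("pics/w5.png",cv2.cvtColor(W["img"],cv2.COLOR_RGB2BGR))
plan(np.array([.5936,.2571,.1844]),Rf,1)
```

```text
14.0 [0.5944 0.2582 0.1885] [ 20.2868  23.3046   2.7042 -37.3775 -61.2459  -5.1479]
[[-0.0146 -0.9999  0.0079]
 [-0.8212  0.0165  0.5703]
 [-0.5704  0.0018 -0.8214]]
scene cradle [336.5 198.2] 0.85 [2.3 2. ]
scene seat [327.5 186. ] 0.65 [-0.2  1.1]
scene pusher_face [290. 201.] 0.62 [-0.8 -0. ]
scene pusher_fin [277.7 194.2] 0.57 [ 1.3 -0.7]
side cradle [214.2 160.6] 0.66 [ 4.5 -0.2]
side seat [226.8 151.4] 0.75 [-2.5  1.8]
side pusher_face [244.5 171.8] 0.96 [-0.8  0.3]
side pusher_fin [247.5 168.4] 0.95 [1.5 0.4]
wrist cradle [259.5 117.9] 0.89 [ 0.9 -0.6]
wrist seat [261.2 116.1] 0.9 [-0.2  0.5]
[ 0.5965  0.3112 -1.603   0.019 ] -91.84399810352028
scene blank 0.69 [ 0.2 -0. ]
scene blank_mid 0.64 [ 0.8 -1.3]
side blank 0.66 [-2.4  0.3]
side blank_mid 0.73 [0.8 1.2]
side blank_top 0.45 [-1.4  3.9]
wrist blank 0.67 [ 3.5 -1. ]
wrist blank_top 0.75 [ 2.9 -4.5]
blank [0.5909 0.3125 0.2006] [np.float64(1.4), np.float64(1.8), np.float64(2.1)]
blank_mid [0.5952 0.2496 0.2042] [np.float64(4.7), np.float64(4.7)]
blank_top [0.5925 0.1848 0.183 ] [np.float64(3.3), np.float64(3.3)]
rot deg 0.22643592663057968 row rot [ 0.0023 -0.0031 -0.001 ] dist 0.003704659921018835
[[np.float64(2.9), np.float64(1.0), np.float64(2.1)]]
```

View pics/w5.png

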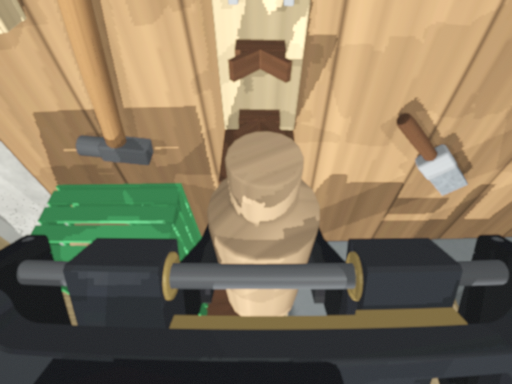

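The wrist view looks along the cradle over the held neck at (264,165). The far saddle is at (260,65), the near one at (260,120) and the base plate spans columns 214–308, so the part is in line. I'll check the lateral offset numerically.

Run:
```python
from fit import *
s=sense();W=snap("wrist");R=np.array(s["ee_rot"]);G=np.array(s["tcp_pos"])-.019*R[:,2]
print("G",G, "tilt of y",R[:,1])
img=W["img"].astype(int)
lum=img.sum(2)
for r in (10,20,66,70):
    row=lum[r]; print(r,[int(v) for v in row[205:320:3]])
for p in((229,71),(291,71),(260,70)): print(p,onz(W,p,.057))
for p in((216,5),(308,5),(220,100),(303,100)): print(p,onz(W,p,.015))
for q in([.5947,.3102,-1.5915,.02],[.5965,.3112,-1.603,.019]):
    c=np.array([np.cos(q[2]),np.sin(q[2]),0]);print([(np.array([q[0],q[1],0])+c*t).round(4)[:2] for t in (.018,.064,.093)])
    print(proj(W,np.array([q[0],q[1],.057])+c*.093), proj(W,np.array([q[0],q[1],.057])+c*.102))
```

```text
G [0.5945 0.2474 0.2034] tilt of y [-0.9999  0.0171  0.0025]
10 [467, 477, 484, 675, 691, 687, 682, 687, 685, 695, 697, 695, 691, 610, 528, 547, 557, 556, 554, 556, 580, 711, 706, 688, 526, 487, 470, 520, 550, 554, 559, 554, 559, 561, 601, 405, 531, 539, 564]
20 [462, 476, 478, 631, 689, 687, 687, 693, 692, 697, 699, 693, 561, 516, 528, 549, 557, 559, 557, 554, 559, 573, 580, 577, 566, 546, 532, 541, 549, 558, 558, 623, 720, 722, 598, 421, 537, 565, 564]
66 [519, 476, 467, 475, 511, 637, 639, 642, 362, 277, 249, 253, 250, 249, 252, 262, 259, 259, 293, 297, 293, 295, 285, 278, 277, 277, 281, 294, 263, 457, 547, 546, 478, 342, 356, 395, 403, 398, 397]
70 [520, 495, 468, 473, 483, 629, 637, 641, 411, 278, 248, 254, 255, 265, 264, 264, 254, 281, 394, 350, 291, 294, 297, 294, 290, 280, 270, 267, 244, 497, 569, 568, 454, 346, 371, 403, 403, 396, 397]
(229, 71) [0.6199 0.2196 0.057 ]
(291, 71) [0.5699 0.2205 0.057 ]
(260, 70) [0.5949 0.2193 0.057 ]
(216, 5) [0.63   0.1844 0.015 ]
(308, 5) [0.5552 0.1857 0.015 ]
(220, 100) [0.6382 0.2755 0.015 ]
(303, 100) [0.5512 0.2771 0.015 ]
[array([0.5943, 0.2922]), array([0.5934, 0.2462]), array([0.5928, 0.2172])]
[262.591   67.5743] [262.6488  56.7377]
[array([0.5959, 0.2932]), array([0.5944, 0.2472]), array([0.5935, 0.2182])]
[261.6976  68.7888] [261.8616  58.0243]
```

{"name": "step_arm", "arguments": {"linear": [[14, -1, 18], [14, 0, 20], [14, 0, 20], [12, 0, 16], [9, 0, 12], [6, 0, 8], [0, 0, 0], [0, 0, 0]], "delta_rot": [[0, 0, 0], [0, 0, 0], [0, 0, 0], [0, 0, 0], [0, 0, 0], [0, 0, 0], [0, 0, 0], [0, 0, 0]], "grip": [40, 40, 40, 40, 40, 40, 40, 40]}}

```text
time_s: 16.25
tcp_pos: [0.5959, 0.2555, 0.0721]
ee_rot: [[-0.014, -1.0, 0.009], [-0.82, 0.017, 0.572], [-0.572, 0.001, -0.82]]
wrist_force: [-0.3, 0.5, -1.8]
gripper_width: 0.562
gripper_force: 30.0
```

Run:
```python
from fit import *
s=sense();R=np.array(s["ee_rot"]);G=np.array(s["tcp_pos"])-.019*R[:,2]
print(s["time_s"],"G",G,s["wrist_force"],s["moment"]);tool([0,0,-.001])
a=snap("scene");b=snap("side");L={}
q=np.array([.5955,.3107,-1.597,.019]);ax=np.array([np.cos(q[2]),np.sin(q[2]),0])
for n,c in(("scene",a),("side",b)):
    for l in("blank","blank_mid","blank_top","cradle"):
        X0=X(q,"cradle") if l=="cradle" else G+ax*{"blank":-.058,"blank_mid":-.003,"blank_top":.077}[l]
        for r in landmark_of(n,l):
            if np.linalg.norm(proj(c,X0)-r["point"])<20: L.setdefault(l,[]).append(ray(c,r["point"]));print(n,l,r["score"],np.round(np.array(r["point"])-proj(c,X0),1));break
for l in L:
    if len(L[l])>1: print(l,*tri(L[l]))
```

```text
16.25 G [0.5957 0.2446 0.0877] [-0.2565  0.4784 -1.7564] [-1.2604  0.0025  0.0464]
tool mm [ 0.6 -0.   0.8]
scene blank_mid 0.61 [0.7 2.7]
scene blank_top 0.57 [-0.2  0.4]
scene cradle 0.8 [-0.5 -0.6]
side blank 0.69 [-2.1  0.6]
side blank_mid 0.7 [0.1 3.1]
side blank_top 0.42 [-3.2  3.2]
side cradle 0.55 [-2.7  0.3]
blank_mid [0.5955 0.2505 0.0742] [np.float64(2.6), np.float64(2.6)]
blank_top [0.5825 0.1752 0.0752] [np.float64(1.9), np.float64(1.9)]
cradle [ 0.5871  0.3175 -0.0037] [np.float64(1.5), np.float64(1.5)]
```

{"name": "step_arm", "arguments": {"linear": [[1.7, 0, 2.5], [1.7, 0, 2.5], [1.7, 0, 2.5], [0, 0, 0]], "delta_rot": [[0, 0, 0], [0, 0, 0], [0, 0, 0], [0, 0, 0]], "grip": [40, 40, 40, 40]}}

```text
time_s: 17.25
tcp_pos: [0.595, 0.2553, 0.0616]
ee_rot: [[-0.016, -1.0, 0.007], [-0.821, 0.017, 0.571], [-0.571, 0.003, -0.821]]
wrist_force: [-0.2, -0.1, -1.4]
gripper_width: 0.562
gripper_force: 30.0
```

{"name": "step_arm", "arguments": {"linear": [[1.1, 0, 1.6], [1.1, 0, 1.6], [0, 0, 0]], "delta_rot": [[0, 0, 0], [0, 0, 0], [0, 0, 0]], "grip": [40, 40, 40]}}

```text
time_s: 17.62
tcp_pos: [0.5951, 0.2554, 0.0581]
ee_rot: [[-0.016, -1.0, 0.007], [-0.821, 0.017, 0.571], [-0.571, 0.003, -0.821]]
wrist_force: [-0.0, -0.3, -1.5]
gripper_width: 0.565
gripper_force: 30.0
```

{"name": "step_arm", "arguments": {"linear": [[0.6, 0, 0.8], [0.6, 0, 0.8], [0, 0, 0]], "delta_rot": [[0, 0, 0], [0, 0, 0], [0, 0, 0]], "grip": [40, 40, 40]}}

```text
time_s: 18.0
tcp_pos: [0.5955, 0.2555, 0.0564]
ee_rot: [[-0.015, -1.0, 0.008], [-0.82, 0.017, 0.571], [-0.572, 0.002, -0.821]]
wrist_force: [0.0, 0.4, -0.8]
gripper_width: 0.563
gripper_force: 30.0
```

{"name": "step_arm", "arguments": {"linear": [[0.6, 0, 0.8], [0, 0, 0], [0, 0, 0]], "delta_rot": [[0, 0, 0], [0, 0, 0], [0, 0, 0]], "grip": [40, 40, 40]}}

```text
time_s: 18.38
tcp_pos: [0.5959, 0.2555, 0.0557]
ee_rot: [[-0.015, -1.0, 0.009], [-0.82, 0.018, 0.572], [-0.572, 0.001, -0.821]]
wrist_force: [1.4, -0.6, 0.6]
gripper_width: 0.561
gripper_force: 30.0
```

{"name": "step_arm", "arguments": {"linear": [[0.5, 0, 0.7], [0, 0, 0], [0, 0, 0]], "delta_rot": [[0, 0, 0], [0, 0, 0], [0, 0, 0]], "grip": [40, 40, 40]}}

```text
time_s: 18.75
tcp_pos: [0.5962, 0.2555, 0.0552]
ee_rot: [[-0.015, -1.0, 0.01], [-0.82, 0.018, 0.572], [-0.572, 0.0, -0.82]]
wrist_force: [1.9, 0.2, 5.1]
gripper_width: 0.564
gripper_force: 29.9
```

{"name": "step_arm", "arguments": {"linear": [[0.5, 0, 0.7], [0, 0, 0], [0, 0, 0]], "delta_rot": [[0, 0, 0], [0, 0, 0], [0, 0, 0]], "grip": [40, 40, 40]}}

```text
time_s: 19.12
tcp_pos: [0.5965, 0.2556, 0.055]
ee_rot: [[-0.014, -1.0, 0.01], [-0.82, 0.018, 0.572], [-0.572, -0.0, -0.82]]
wrist_force: [2.0, -0.7, 6.9]
gripper_width: 0.566
gripper_force: 29.9
```

Contact shows as about 7 N upward at a grasp height of 0.0706 m, so it is seated. I'll open slowly.

{"name": "step_arm", "arguments": {"linear": [[0, 0, 0], [0, 0, 0], [0, 0, 0], [0, 0, 0], [0, 0, 0], [0, 0, 0], [0, 0, 0]], "delta_rot": [[0, 0, 0], [0, 0, 0], [0, 0, 0], [0, 0, 0], [0, 0, 0], [0, 0, 0], [0, 0, 0]], "grip": [50, 53, 56, 62, 70, 80, 87]}}

```text
time_s: 20.0
tcp_pos: [0.5949, 0.2553, 0.0533]
ee_rot: [[-0.016, -1.0, 0.007], [-0.821, 0.017, 0.571], [-0.571, 0.003, -0.821]]
wrist_force: [0.2, -0.3, -0.4]
gripper_width: 0.939
gripper_force: 0.0
```

Run:
```python
from fit import *
s=sense();print(s["time_s"],s["tcp_pos"],s["wrist_force"],s["gripper_width"],s["joints"])
# fin pose: tool tilt? plan straight-down tool, y across
R=np.array(s["ee_rot"]);yaw=np.arctan2(R[1,0],R[0,0])
q=np.array([.5957,.3107,-1.595,.019]);c=np.array([np.cos(q[2]),np.sin(q[2]),0])
F=X(q,"pusher_fin");print("fin",F)
tool([0,0,.15])
P1=np.array(s["tcp_pos"])+[0,0,.0]-.16*R[:,2]
z=np.array([0,0,-1.]);D=np.column_stack([c,np.cross(z,c),z])
print("back-off",P1)
plan(np.array([F[0],F[1]+.03,.26]),D,8,P0=P1)
```

```text
20.0 [0.5949 0.2553 0.0533] [ 0.1817 -0.3176 -0.3726] 0.9389234373948308 [ 18.853   32.5652  -2.3297 -43.6725 -51.2124   7.1591]
fin [0.5901 0.0778 0.11  ]
tool mm [ -85.7    0.5 -123.1]
back-off [0.5938 0.1639 0.1847]
rot deg 34.83783777697897 row rot [0.0007 0.076  0.0008] dist 0.09403814742225643
[[np.float64(0.4), np.float64(0.4), np.float64(-11.7)], [np.float64(1.3), np.float64(0.4), np.float64(-11.7)], [np.float64(2.2), np.float64(0.4), np.float64(-11.5)], [np.float64(3.0), np.float64(0.4), np.float64(-11.4)], [np.float64(3.9), np.float64(0.3), np.float64(-11.1)], [np.float64(4.7), np.float64(0.3), np.float64(-10.8)], [np.float64(5.5), np.float64(0.3), np.float64(-10.4)], [np.float64(6.3), np.float64(0.3), np.float64(-9.9)]]
```

{"name": "step_arm", "arguments": {"linear": [[0, 0, -10], [0, 0, -20], [0, 0, -30], [0, 0, -40], [0, 0, -40], [0, 0, -20]], "delta_rot": [[0, 0, 0], [0, 0, 0], [0, 0, 0], [0, 0, 0], [0, 0, 0], [0, 0, 0]], "grip": [87, 87, 87, 87, 87, 87]}}

```text
time_s: 20.75
tcp_pos: [0.5949, 0.1623, 0.1884]
ee_rot: [[-0.014, -1.0, 0.013], [-0.82, 0.018, 0.571], [-0.572, -0.002, -0.821]]
wrist_force: [0.3, 0.4, 0.2]
gripper_width: 1.0
gripper_force: 0.0
```

{"name": "step_arm", "arguments": {"linear": [[0, 0, -12], [1, 0, -12], [2, 0, -12], [3, 0, -11], [4, 0, -11], [5, 0, -11], [5, 0, -10], [6, 0, -10], [0, 0, 0], [0, 0, 0]], "delta_rot": [[0, 0.076, 0], [0, 0.076, 0], [0, 0.076, 0], [0, 0.076, 0], [0, 0.076, 0], [0, 0.076, 0], [0, 0.076, 0], [0, 0.076, 0], [0, 0, 0], [0, 0, 0]], "grip": [87, 87, 87, 87, 87, 87, 87, 87, 87, 87]}}

```text
time_s: 22.0
tcp_pos: [0.5928, 0.1085, 0.2605]
ee_rot: [[-0.018, -1.0, -0.004], [-1.0, 0.018, 0.001], [-0.001, 0.004, -1.0]]
wrist_force: [-0.5, -0.8, -0.4]
gripper_width: 1.002
gripper_force: 0.0
```

Run:
```python
from fit import *
s=sense();print(s["time_s"],s["tcp_pos"],s["joints"]);print(np.array(s["ee_rot"]))
a=snap("scene");b=snap("side");W=snap("wrist")
fit(obs([("scene",a),("side",b),("wrist",W)]))
for r in landmark_of("wrist","pusher_fin")[:2]: print(r["score"],r["point"],onz(W,r["point"],.11))
for r in silhouettes("wrist","pusher")[:2]: print(r["score"],r["point"],onz(W,r["point"],.1))
for n,c in(("scene",a),("side",b)):
    for l,z in(("blank",.07),("blank_mid",.07),("blank_top",.07)):
        for r in landmark_of(n,l)[:4]:
            p=onz(c,r["point"],z)
            if p[1]>.1:print(n,l,round(r["score"],2),p)
i=np.hstack([cv2.resize(a["img"][150:240,240:360],(400,300),interpolation=cv2.INTER_CUBIC),cv2.resize(W["img"],(400,300))]);cv2.imwrite("pics/m.png",cv2.cvtColor(i,cv2.COLOR_RGB2BGR))
```

```text
22.0 [0.5928 0.1085 0.2605] [ 25.6631  18.6337   0.9044  -0.1694 -72.4195 -26.6166]
[[-0.0175 -0.9998 -0.0036]
 [-0.9998  0.0175  0.0014]
 [-0.0014  0.0036 -1.    ]]
scene cradle [337.4 196.2] 0.96 [0.6 1.5]
scene seat [327.  184.4] 0.57 [0.  0.5]
scene pusher_face [289.4 198.7] 0.64 [-0.6  1.8]
scene pusher_fin [276.8 192.3] 0.76 [2.2 1. ]
side cradle [215.  157.6] 0.92 [0.4 3.1]
side seat [224.7 153.5] 0.91 [-3.4 -0.3]
side pusher_face [242.6 170.5] 0.96 [0.5 1.8]
side pusher_fin [249.9 167.2] 0.79 [-1.1  1.6]
wrist pusher_face [264.8 174.2] 0.74 [0.9 0.5]
wrist pusher_fin [265.7 151. ] 0.98 [-0.5 -0.1]
[ 0.5845  0.3182 -1.5551  0.0126] -89.10260324830388
0.98 [265.7, 151.0] [0.5877 0.079  0.11  ]
0.63 [264.6, 149.3] [0.5888 0.0787 0.1   ]
scene blank 0.91 [0.5954 0.3092 0.07  ]
scene blank_mid 0.64 [0.5885 0.2543 0.07  ]
scene blank_top 0.51 [0.46   0.2989 0.07  ]
side blank 0.68 [0.5991 0.3094 0.07  ]
side blank 0.55 [0.3394 0.2998 0.07  ]
side blank_mid 0.84 [0.5849 0.2436 0.07  ]
side blank_mid 0.32 [0.3455 0.3061 0.07  ]
side blank_top 0.88 [0.5838 0.1589 0.07  ]
side blank_top 0.28 [0.7141 0.1722 0.07  ]
```

View pics/m.png

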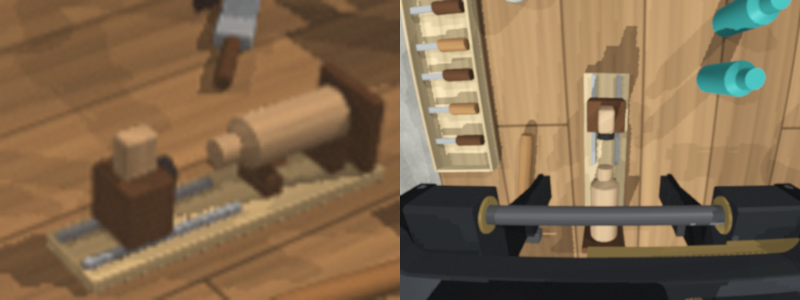

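The left crop shows the blank lying in both saddles with its foot at the stop and the neck towards the pusher. The wrist view shows the fin at about full-image (266,151), so the next move is to grip it.

{"name": "step_arm", "arguments": {"linear": [[10, 2, 10], [10, 1, 25], [10, 0, 40], [0, 0, 40], [0, 0, 30], [0, 0, 15], [0, 0, 7], [0, 0, 0], [0, 0, 0]], "delta_rot": [[0, 0, 0], [0, 0, 0], [0, 0, 0], [0, 0, 0], [0, 0, 0], [0, 0, 0], [0, 0, 0], [0, 0, 0], [0, 0, 0]], "grip": [87, 87, 87, 87, 80, 70, 60, 50, 45]}}

```text
time_s: 24.28
tcp_pos: [0.5901, 0.0789, 0.0953]
ee_rot: [[-0.017, -1.0, -0.0], [-1.0, 0.017, 0.001], [-0.001, 0.0, -1.0]]
wrist_force: [0.8, 0.5, 0.0]
gripper_width: 0.566
gripper_force: 0.0
```

{"name": "step_arm", "arguments": {"linear": [[0, 0, 0], [0, 0, 0], [0, 0, 0], [0, 0, 0], [0, 0, 0], [0, 0, 0]], "delta_rot": [[0, 0, 0], [0, 0, 0], [0, 0, 0], [0, 0, 0], [0, 0, 0], [0, 0, 0]], "grip": [35, 28, 22, 15, 15, 15]}}

```text
time_s: 25.02
tcp_pos: [0.5905, 0.0787, 0.0943]
ee_rot: [[-0.018, -1.0, -0.0], [-1.0, 0.018, 0.001], [-0.001, 0.0, -1.0]]
wrist_force: [4.4, -1.0, -1.8]
gripper_width: 0.255
gripper_force: 30.0
```

{"name": "step_arm", "arguments": {"linear": [[-4, 0, 0], [-8, 0, 0], [-10, 0, 0], [-10, 0, 0], [-8, 0, 0], [-4, 0, 0], [0, 0, 0]], "delta_rot": [[0, 0, 0], [0, 0, 0], [0, 0, 0], [0, 0, 0], [0, 0, 0], [0, 0, 0], [0, 0, 0]], "grip": [15, 15, 15, 15, 15, 15, 15]}}

```text
time_s: 25.9
tcp_pos: [0.5921, 0.1229, 0.0943]
ee_rot: [[-0.017, -1.0, 0.002], [-1.0, 0.017, 0.001], [-0.001, -0.002, -1.0]]
wrist_force: [7.0, -1.5, -3.2]
gripper_width: 0.25
gripper_force: 30.0
```

{"name": "step_arm", "arguments": {"linear": [[-2, 0, 0], [-2, 0, 0], [-2, 0, 0], [0, 0, 0]], "delta_rot": [[0, 0, 0], [0, 0, 0], [0, 0, 0], [0, 0, 0]], "grip": [15, 15, 15, 15]}}

```text
time_s: 26.4
tcp_pos: [0.5923, 0.1283, 0.0943]
ee_rot: [[-0.017, -1.0, 0.002], [-1.0, 0.017, 0.0], [-0.0, -0.002, -1.0]]
wrist_force: [8.8, -3.1, -2.5]
gripper_width: 0.255
gripper_force: 30.0
```

{"name": "step_arm", "arguments": {"linear": [[-1.5, -1.0, 0], [-1.5, 0, 0], [0, 0, 0]], "delta_rot": [[0, 0, 0], [0, 0, 0], [0, 0, 0]], "grip": [15, 15, 15]}}

```text
time_s: 26.78
tcp_pos: [0.5923, 0.1308, 0.0943]
ee_rot: [[-0.018, -1.0, -0.001], [-1.0, 0.018, -0.001], [0.001, 0.001, -1.0]]
wrist_force: [5.9, -3.9, -2.0]
gripper_width: 0.254
gripper_force: 30.0
```

{"name": "step_arm", "arguments": {"linear": [[-1.5, 0, 0], [-1.5, 0, 0], [0, 0, 0]], "delta_rot": [[0, 0, 0], [0, 0, 0], [0, 0, 0]], "grip": [15, 15, 15]}}

```text
time_s: 27.15
tcp_pos: [0.5925, 0.1338, 0.0943]
ee_rot: [[-0.018, -1.0, -0.0], [-1.0, 0.018, -0.0], [0.0, 0.0, -1.0]]
wrist_force: [6.2, -4.6, -2.7]
gripper_width: 0.25
gripper_force: 30.0
```

{"name": "step_arm", "arguments": {"linear": [[-1.5, 0, 0], [0, 0, 0]], "delta_rot": [[0, 0, 0], [0, 0, 0]], "grip": [15, 15]}}

```text
time_s: 27.4
tcp_pos: [0.5925, 0.1353, 0.0943]
ee_rot: [[-0.018, -1.0, -0.0], [-1.0, 0.018, -0.001], [0.001, 0.0, -1.0]]
wrist_force: [5.6, -3.5, -1.6]
gripper_width: 0.251
gripper_force: 30.0
```

{"name": "step_arm", "arguments": {"linear": [[-1.5, 0, 0], [0, 0, 0]], "delta_rot": [[0, 0, 0], [0, 0, 0]], "grip": [15, 15]}}

```text
time_s: 27.65
tcp_pos: [0.5926, 0.1368, 0.0943]
ee_rot: [[-0.018, -1.0, -0.0], [-1.0, 0.018, -0.0], [0.0, 0.0, -1.0]]
wrist_force: [6.5, -4.2, -1.8]
gripper_width: 0.254
gripper_force: 30.0
```

{"name": "step_arm", "arguments": {"linear": [[-1.5, 0, 0], [0, 0, 0]], "delta_rot": [[0, 0, 0], [0, 0, 0]], "grip": [15, 15]}}

```text
time_s: 27.9
tcp_pos: [0.5926, 0.1383, 0.0943]
ee_rot: [[-0.018, -1.0, -0.0], [-1.0, 0.018, -0.0], [0.0, 0.0, -1.0]]
wrist_force: [6.4, -3.9, -2.2]
gripper_width: 0.25
gripper_force: 30.0
```

{"name": "step_arm", "arguments": {"linear": [[-1.5, 0, 0], [0, 0, 0]], "delta_rot": [[0, 0, 0], [0, 0, 0]], "grip": [15, 15]}}

```text
time_s: 28.15
tcp_pos: [0.5927, 0.1398, 0.0943]
ee_rot: [[-0.018, -1.0, -0.0], [-1.0, 0.018, -0.0], [0.001, 0.0, -1.0]]
wrist_force: [6.3, -3.6, -2.2]
gripper_width: 0.251
gripper_force: 30.0
```

{"name": "step_arm", "arguments": {"linear": [[-1.2, 0, 0], [0, 0, 0]], "delta_rot": [[0, 0, 0], [0, 0, 0]], "grip": [15, 15]}}

```text
time_s: 28.4
tcp_pos: [0.5927, 0.1409, 0.0943]
ee_rot: [[-0.018, -1.0, -0.0], [-1.0, 0.018, -0.001], [0.001, 0.0, -1.0]]
wrist_force: [6.1, -3.4, -1.7]
gripper_width: 0.251
gripper_force: 30.0
```

{"name": "step_arm", "arguments": {"linear": [[-1.2, 0, 0], [0, 0, 0]], "delta_rot": [[0, 0, 0], [0, 0, 0]], "grip": [15, 15]}}

```text
time_s: 28.65
tcp_pos: [0.5927, 0.1411, 0.0943]
ee_rot: [[-0.018, -1.0, -0.001], [-1.0, 0.018, -0.002], [0.002, 0.001, -1.0]]
wrist_force: [7.8, -7.0, -1.7]
gripper_width: 0.251
gripper_force: 30.0
```

{"name": "step_arm", "arguments": {"linear": [[-1, 0, 0], [0, 0, 0], [0, 0, 0]], "delta_rot": [[0, 0, 0], [0, 0, 0], [0, 0, 0]], "grip": [15, 15, 15]}}

```text
time_s: 29.02
tcp_pos: [0.5927, 0.1412, 0.0943]
ee_rot: [[-0.018, -1.0, -0.001], [-1.0, 0.018, -0.003], [0.003, 0.001, -1.0]]
wrist_force: [7.8, -10.1, -1.4]
gripper_width: 0.253
gripper_force: 30.0
```

The part is firm against the stop, with force rising to 10 N and no further motion. Now to release and retreat.

{"name": "step_arm", "arguments": {"linear": [[0, 0, 0], [0, 0, 0], [0, 0, 0], [0, 0, 0], [0, 0, 0]], "delta_rot": [[0, 0, 0], [0, 0, 0], [0, 0, 0], [0, 0, 0], [0, 0, 0]], "grip": [24, 30, 45, 60, 70]}}

```text
time_s: 29.65
tcp_pos: [0.5911, 0.1442, 0.094]
ee_rot: [[-0.017, -1.0, -0.003], [-1.0, 0.017, 0.0], [-0.0, 0.003, -1.0]]
wrist_force: [-0.6, -0.8, 0.4]
gripper_width: 0.598
gripper_force: 0.0
```

{"name": "step_arm", "arguments": {"linear": [[0, 0, -10], [0, 0, -25], [0, 0, -40], [0, 0, -40], [0, 0, -40], [0, 0, -20], [0, 0, 0]], "delta_rot": [[0, 0, 0], [0, 0, 0], [0, 0, 0], [0, 0, 0], [0, 0, 0], [0, 0, 0], [0, 0, 0]], "grip": [70, 70, 70, 70, 70, 70, 70]}}

```text
time_s: 30.52
tcp_pos: [0.5926, 0.1443, 0.2717]
ee_rot: [[-0.017, -1.0, 0.002], [-1.0, 0.017, 0.002], [-0.002, -0.002, -1.0]]
wrist_force: [0.2, -0.2, -0.2]
gripper_width: 0.803
gripper_force: 0.0
```

Run:
```python
from fit import *
s=sense();print(s["time_s"],s["tcp_pos"],s["wrist_force"])
W=snap("wrist")
for l,z in(("pusher_fin",.11),("pusher_face",.07),("blank_top",.07),("blank_mid",.07),("blank",.07),("cradle",0)):
    for r in landmark_of("wrist",l)[:1]: print(l,r["score"],np.round(r["point"]),onz(W,r["point"],z))
a=snap("scene");b=snap("side")
i=np.hstack([cv2.resize(x,(400,400),interpolation=cv2.INTER_CUBIC) for x in(a["img"][140:230,265:355],b["img"][110:200,180:270])]);cv2.imwrite("pics/end.png",cv2.cvtColor(i,cv2.COLOR_RGB2BGR))
```

```text
30.525 [0.5926 0.1443 0.2717] [ 0.1718 -0.1867 -0.2046]
pusher_fin 0.96 [264. 175.] [0.5902 0.1454 0.11  ]
pusher_face 0.68 [262. 190.] [0.5933 0.1761 0.07  ]
blank_top 0.97 [455.  64.] [0.357  0.0199 0.07  ]
blank_mid 0.9 [259. 245.] [0.5985 0.2577 0.07  ]
blank 0.94 [418.   2.] [ 0.4114 -0.0474  0.07  ]
```

View pics/end.png

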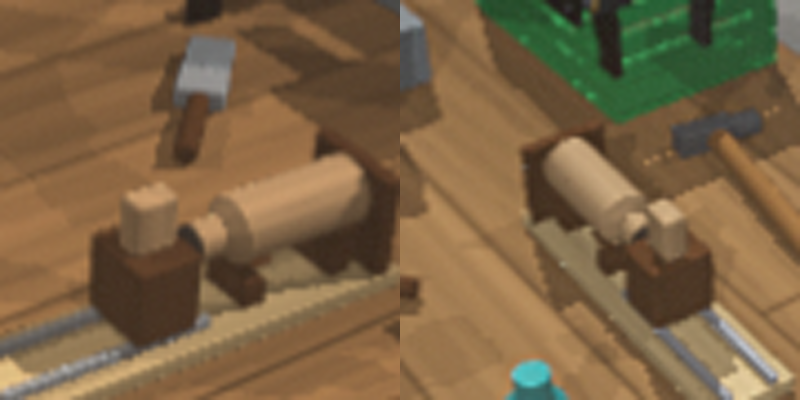

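The final crops show the blank level in both saddles. Its foot is against the stop, the rubber face meets the neck at (195,238) in the left crop, and the robot is clear.

```bash
python3 -c "from station import *; print(finish_job())"
```

```text
the job is handed in; nothing more can be done
None
```

I laid the blank in the cradle's V saddles with its foot against the stop, slid the pusher up until the part was held firmly at both ends, let go, and handed the job in at about 31 s (the judging result was not shown).

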